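Load the test chamber and latch its door

ROBOT

A 6-joint arm with a two-finger parallel gripper is mounted at the origin on the work surface. World frame = base frame: x ahead of the robot, y to its left, z up, the work surface at z = 0. Lengths are in mm, angles in rad, forces in N, time in s.
With the tool pointing down it reaches from about 300 to 775 mm from the base axis. Payload 14.6 kg.
Tool frame: the origin (TCP) lies midway between the tips of the shut fingers; the grasp point (between the pads) lies 19 mm behind it; z points along the fingers, y is the line along which they close (so a half turn about z gives the same grasp; the last joint's range is limited). The gripper opens to 94 mm and grips with 3 to 60 N. Pads are 16 mm wide; open, the fingers measure 119 mm over their backs; the gripper's body (75 mm by 177 mm) begins 78 mm behind the grasp point.
Start: joints at [-1.233, 0.3, 1.521, -0, 1.321, -0.067], TCP at [216.601, -505.542, 205.446] pointing down, gripper open.
Joint ranges: [-3.03, 3.03], [-0.79, 2.21], [0.23, 2.52], [-1.04, 4.18], [0, 3.07], [-2.55, 2.55]. Speed limits (rad/s): [2.22, 2.22, 2.57, 3.14, 3.14, 3.14].

INTERFACE

Orientations are given as [roll, pitch, yaw] about the fixed x, y, z axes, in that order (R = Rz(yaw) Ry(pitch) Rx(roll)).
In Python, from cell import manip, camera gives the robot as it stands.
- The arm moves only by the tool move_arm, never from a script. Its arguments are lists of equal length, an entry for each row: "dp": the shift along the world's x, y, z in mm, a list of three; "rotation": the turn, a rotation vector about the world's x, y, z in rad, a list of three; "hand": the opening, from 0 (shut) to 1 (fully open). A call has 1 to 10 rows; each row shifts and turns the commanded pose from where the row before left it; what a row does not reach is not made up. A row lasts 1/8 s, in which the tool goes at most 62.5 mm and 10.7 degrees, less where a joint would pass 70% of its speed; a pose out of reach is approached as far as the arm can. A call with a gripper value outside its range is refused whole. The fingers move at their own pace and stop on an object; "newtons" is the grip in N (left out, the last holds). Time passes only in rows, so rows that do not move let the fingers close. It gives the time, the measured TCP pose, the force, the opening and the grip force at its end, in the units of the state.
- manip.read_state(): the state, without advancing time (a new reading comes with each control period).
- camera(name): name is "scene" or "top" or "wrist"; returns a dict with "image" (480x640x3 uint8, red, green, blue), "fx", "fy", "cx", "cy" (pixels), "R" (3x3) and "t" (3): a world point X has camera coordinates R X + t; the wrist camera has in their place "mount" (4x4, takes a point from camera to tool coordinates, whose origin is the TCP and whose axes are the flange's). Camera axes: x right, y down, z forward; pixel columns grow to the right and rows downward; lengths in mm; the calibration is good to about 2 mm. A picture is of the moment at which its call begins: read the wrist's pose just before it. There is no depth.
- manip.sign_off(): hands the job in; it is judged then, once.
The state is a dict: "clock": time; "joints": joint angles; "qd": joint speeds; "effort": joint torques, N m; "eef_pos": TCP position; "eef_rot": TCP orientation; "wrist_force": force on the tool from outside, world axes, zero at the start; "moment": the same for the moment, N m; "finger_gap": finger opening in mm; "finger_force": force on a finger pad.
Only numpy, scipy, OpenCV 4.12 (cv2) and the standard library are available. Lean on these libraries where they do the work, as an engineer would, in place of code of your own. Each camera call takes 0.05 s, during which the arm holds its last target. There are 200 camera calls.

TASK

Push the board tray all the way into the test chamber until it stops, while the door is still wide open; then swing the door shut and press it until its spring latch has snapped in behind the strike, so that the door stays shut when you let go. Go gently: do not slam the door, never push on the chamber, tray or door with more than 20 N, and leave the other things on the bench as they are.

Things in the scene. Friction and masses are not known exactly. Their poses are not given: they have to be found in the camera images.
- chamber: Grey sheet-metal test chamber, 190 deep (x) x 240 wide (y) x 140 high, fixed to the bench. Origin: on the bench below the middle of its front opening; x points into the chamber (away from the robot, give or take its yaw), y to the left as seen from the robot, z up. On its roof at y = -93 is the strike bracket, 50 wide, up to 24 above the roof.
- tray (a joint): How far the aluminium tray (with a circuit board clipped on it) is pulled out towards the robot, in m along the chamber's -x: 0 = home against its stop, starts 0.05 to 0.09. It slides with about 4 N of friction and stays where it is left.
- tray_front (a point): The middle of the outer face of the tray's upright front plate, 180 wide and 80 high, 4 thick; the point is 75 above the bench, the plate spans 35 to 115 above it. The plate's outer face is 12 in front of the chamber's opening when home. Push here in the chamber's +x. A thin sprung plunger stands out above the plate, 52 to the left and 126 up.
- door (a joint): Opening angle of the door, rad: about 0 shut, 1.57 pointing at the robot, starts 1.5 to 1.95; 0.7 kg, little friction. A sprung plunger pushes it open over the last 0.2 rad (up to 5 N at door_push). The strike is adjustable, so the latch snaps in anywhere from 0 to 0.09 rad; 2.5 mm further a rubber stop ends the travel. Unlatched, it springs back to about 0.2 rad.
- door_hinge (a point): On the door's vertical hinge axis at the chamber's left front edge, 125 above the bench, 20 in front of the opening and 112 to the left of its middle. The door's inner face lies in the plane of this axis; its outer face is 4 further out.
- door_push (a point): A good place to push: on the door's plain outer face, 170 from the hinge axis, 125 above the bench. The door is a grey panel 238 wide, 4 thick, from 8 to 172 above the bench. A bar handle stands 30 out of it at 190 from the hinge, only 31 to 89 above the bench. x: inward normal of the door (the way to push), y: along the door to the hinge, z up.
- bolt (a joint): How far the latch bolt is pushed up into its case, m: 0 fully out, about 0.006 riding over the strike, 0 again once snapped in. The case (26 wide, 18 high) is on the door's inner face at its free upper corner, 205 from the hinge; the bevelled bolt points down and drops behind a round bar on the roof. Riding over takes 9 to 15 N at door_push.
- cleaner: Bystander: brass tip cleaner, a round dome 72 across and 55 high; origin under its middle.
- pliers: Bystander: pliers lying on the bench, about 150 long and 14 high.
- board: Bystander: loose circuit board 70 x 100, up to 19 high; origin under its middle.
- bottle: Bystander: white flux bottle 44 across, 110 high; origin under its middle.

How it is judged:
By the outcome, as a careful person would: the job done as asked, in the order asked, and still so for the second after the job is handed in, with the robot touching nothing.
It also fails if it takes over 72 s, if anything falls off the work surface, if the arm or the gripper's body presses on something with over 40 N, if the wrist force passes 120 N, or if a joint passes its speed limit or range.

## Working session

There is one attempt and no reset: what is moved stays moved. The work goes in short steps, Python scripts to look and compute and a tool call to move; the robot and the scene stay as the last step left them, time stands still between calls to the robot, and variables do not carry over. Pictures are saved under pics/ and viewed, at most 10 in all, crops included, and the job is handed in when it is done.

Besides the shell and the picture viewer there is one more tool, called after "Request:" in YAML: its name, and indented under it one key for each argument. move_arm: Moves the arm, as the interface text tells. Its arguments: {"type":"object","properties":{"dp":{"type":"array","items":{"type":"array","items":{"type":"number"}}},"rotation":{"type":"array","items":{"type":"array","items":{"type":"number"}}},"hand":{"type":"array","items":{"type":"number"}},"newtons":{"type":"number"}},"required":["dp","rotation","hand"]}

```bash
mkdir -p pics
python3 - <<'E'
from cell import manip, camera
import cv2,pickle
d={n:camera(n) for n in ("scene","top")}
pickle.dump(d,open('c.pkl','wb'))
for n in d:
    cv2.imwrite(f'pics/{n}.png',d[n]["image"][:,:,::-1])
    print(n,d[n]["fx"],d[n]["cx"],(-d[n]["R"].T@d[n]["t"]).round())
s=manip.read_state();print(s["eef_rot"],s["clock"])
E
```

```text
scene 621.9214630215955 311.520670180107 [1440.  254. 1111.]
top 601.4239130291062 315.81593721220355 [ 251.    4. 1503.]
[-3.14060532e+00 -5.50630589e-05  4.04820461e-01] 0.1
```

View pics/scene.png

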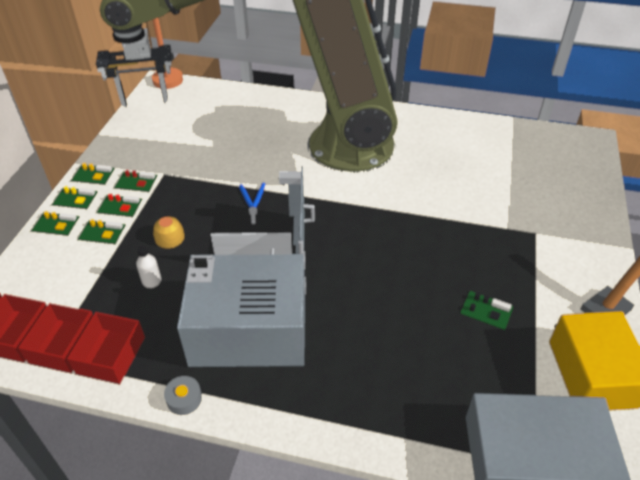

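View pics/top.png

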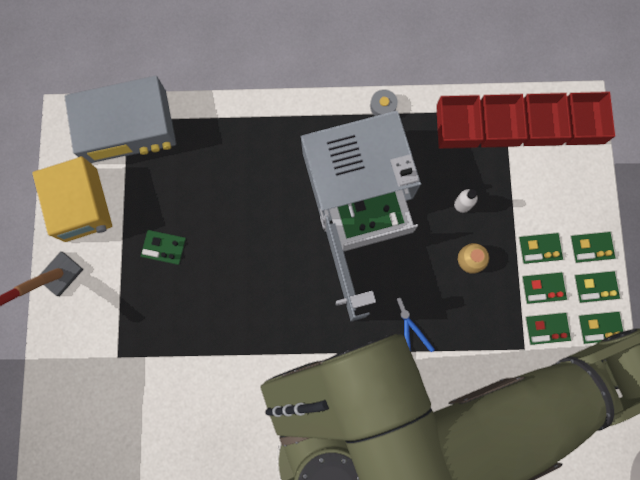

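The scene view shows the chamber with its open door (edge at about 300,215). In the top view the roof spans (302,140)-(418,185), the tray plate runs about (340,245)-(415,232), and the door goes from (325,215) to (352,318). The pliers are at (410,320) and the cleaner at (473,258). I'll zoom in.

Run:
```python
import cv2,pickle
d=pickle.load(open('c.pkl','rb'))
a=d['top']['image'][105:330,290:440,::-1]
a=cv2.resize(a,None,fx=2.6,fy=2.6,interpolation=cv2.INTER_CUBIC)
b=d['scene']['image'][165:375,170:325,::-1]
b=cv2.resize(b,None,fx=2.6,fy=2.6,interpolation=cv2.INTER_CUBIC)
import numpy as np
o=np.zeros((600,800,3),np.uint8); o[:a.shape[0],:a.shape[1]]=a; o[:b.shape[0],395:395+b.shape[1]]=b
for k in range(0,800,52): cv2.line(o,(k,590),(k,600),(0,255,255),1)
cv2.imwrite('pics/crop1.png',o)
```

```text
(no output)
```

View pics/crop1.png

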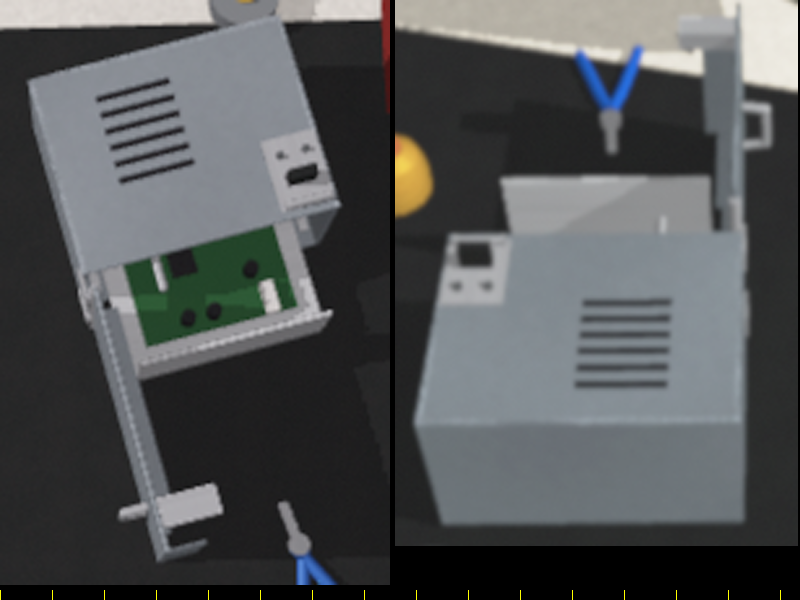

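```bash
cat > h.py <<'E'
import numpy as np,pickle
d=pickle.load(open('c.pkl','rb'))
def ray(c,u,v):
    R=np.array(c['R']);t=np.array(c['t'])
    return -R.T@t, R.T@np.array([(u-c['cx'])/c['fx'],(v-c['cy'])/c['fy'],1])
def onz(c,u,v,z):
    o,r=ray(c,u,v);return o+r*(z-o[2])/r[2]
def proj(c,X):
    p=np.array(c['R'])@X+np.array(c['t']);return np.array([c['fx']*p[0]/p[2]+c['cx'],c['fy']*p[1]/p[2]+c['cy']])
def tri(c1,p1,c2,p2):
    o1,r1=ray(c1,*p1);o2,r2=ray(c2,*p2)
    s=np.linalg.lstsq(np.c_[r1,-r2],o2-o1,rcond=None)[0]
    a,b=o1+s[0]*r1,o2+s[1]*r2;return (a+b)/2,np.linalg.norm(a-b)
def chamber(ox,oy,yaw):
    c,s=np.cos(yaw),np.sin(yaw)
    return lambda x,y,z=0: np.array([ox+c*x-s*y,oy+s*x+c*y,z])
T=lambda x,y:(290+x/2.6,105+y/2.6)
S=lambda x,y:(170+(x-395)/2.6,165+y/2.6)
E
python3 - <<'E'
from h import *
t,s=d['top'],d['scene']
for n,a,b in [('BL',(30,80),(741,420)),('BR',(280,17),(416,424)),('FR',(338,204),(448,234)),('FL',(80,274),(742,233)),('trayR',(330,314),(502,178)),('trayL',(141,374),(710,178))]:
    p,e=tri(t,T(*a),s,S(*b)); z=115 if 'tray' in n else 140
    print(n,p.round(1),round(e,1),onz(t,*T(*a),z).round(1),onz(s,*S(*b),z).round(1))
for q in [(97,300),(110,315),(160,490),(158,557),(165,555)]: print(q,onz(t,*T(*q),172).round(1))
print('pliers tip',onz(t,*T(283,505),10).round(), 'cleaner',onz(t,473,258,30).round())
print(onz(s,*S(739,5),172),onz(s,*S(742,205),172))
E
```

```text
BL [759.6  54.5 137.8] 5.6 [759.4  51.7 140. ] [760.6  57.7 140. ]
BR [ 816.6 -178.7  134.1] 3.9 [ 814.9 -179.8  140. ] [ 820.2 -174.1  140. ]
FR [ 635.3 -223.5  138.6] 1.7 [ 635.2 -224.1  140. ] [ 636.4 -221.9  140. ]
FL [576.4  10.1 136.4] 1.3 [575.7   9.4 140. ] [579.4  11.6 140. ]
trayR [ 539.9 -215.6  111.6] 1.7 [ 539.4 -215.9  115. ] [ 542.9 -213.1  115. ]
trayL [489.8 -42.6 102.7] 2.7 [488.  -43.5 115. ] [501.1 -37.7 115. ]
(97, 300) [544.5  -5.  172. ]
(110, 315) [530.9 -16.1 172. ]
(160, 490) [377.8 -55.  172. ]
(158, 557) [321.3 -51.7 172. ]
(165, 555) [322.9 -57.6 172. ]
pliers tip [ 377. -179.   10.] cleaner [ 473. -363.   30.]
[335.54944374 -53.60567668 172.        ] [578.22754474  11.96079189 172.        ]
```

The two views agree on the following:
- **Chamber:** origin about (606, -106.5), yaw about 0.24. The measured roof is 241 x 188 at z about 138, which matches the given sizes.
- **Tray:** plate outer face at chamber x of about -95, so it is pulled out about 83 mm. Its measured width is 180.
- **Door:** about 1.6 rad, measured width about 240.

I'll approach the tray first.

Request:
move_arm:
  dp:
    - [27,36.5,0]
    - [27,36.5,0]
    - [27,36.5,0]
    - [27,36.5,0]
    - [27,36.5,0]
    - [27,36.5,0]
    - [27,36.5,0]
    - [27,36.5,0]
    - [27,36.5,0]
    - [26,36,0]
  rotation:
    - [0,0,-0.0165]
    - [0,0,-0.0165]
    - [0,0,-0.0165]
    - [0,0,-0.0165]
    - [0,0,-0.0165]
    - [0,0,-0.0165]
    - [0,0,-0.0165]
    - [0,0,-0.0165]
    - [0,0,-0.0165]
    - [0,0,-0.0165]
  hand: [0,0,0,0,0,0,0,0,0,0]

```text
clock: 1.35
eef_pos: [486.2, -139.6, 205.3]
eef_rot: [-3.141, 0.0, 0.239]
wrist_force: [0.0, -0.3, -0.2]
finger_gap: 0.6
finger_force: 0.0
```

Request:
move_arm:
  dp:
    - [0,0,0]
    - [0,0,-20]
    - [0,0,-25]
    - [0,0,-25]
    - [0,0,-25]
    - [0,0,-20]
    - [0,0,-10]
    - [0,0,0]
  rotation:
    - [0,0,0]
    - [0,0,0]
    - [0,0,0]
    - [0,0,0]
    - [0,0,0]
    - [0,0,0]
    - [0,0,0]
    - [0,0,0]
  hand: [0,0,0,0,0,0,0,0]

```text
clock: 2.35
eef_pos: [485.2, -141.3, 80.2]
eef_rot: [-3.141, 0.001, 0.239]
wrist_force: [-0.8, 0.0, -0.2]
finger_gap: 0.4
finger_force: 0.0
```

Request:
move_arm:
  dp:
    - [3.9,0.95,0]
    - [3.9,0.95,0]
    - [3.9,0.95,0]
    - [1.9,0.5,0]
    - [1.9,0.5,0]
    - [1.9,0.5,0]
    - [1.9,0.5,0]
    - [1.9,0.5,0]
    - [1.9,0.5,0]
    - [1.9,0.5,0]
  rotation:
    - [0,0,0]
    - [0,0,0]
    - [0,0,0]
    - [0,0,0]
    - [0,0,0]
    - [0,0,0]
    - [0,0,0]
    - [0,0,0]
    - [0,0,0]
    - [0,0,0]
  hand: [0,0,0,0,0,0,0,0,0,0]

```text
clock: 3.6
eef_pos: [510.7, -134.7, 80.4]
eef_rot: [-3.142, -0.0, 0.24]
wrist_force: [-0.7, 0.0, -0.3]
finger_gap: 0.5
finger_force: 0.0
```

Request:
move_arm:
  dp:
    - [1.9,0.5,0]
    - [1.9,0.5,0]
    - [1.9,0.5,0]
    - [1.9,0.5,0]
    - [1.9,0.5,0]
    - [1.9,0.5,0]
    - [1.9,0.5,0]
    - [1.9,0.5,0]
    - [1.9,0.5,0]
  rotation:
    - [0,0,0]
    - [0,0,0]
    - [0,0,0]
    - [0,0,0]
    - [0,0,0]
    - [0,0,0]
    - [0,0,0]
    - [0,0,0]
    - [0,0,0]
  hand: [0,0,0,0,0,0,0,0,0]

```text
clock: 4.72
eef_pos: [527.9, -130.3, 80.5]
eef_rot: [3.141, -0.0, 0.24]
wrist_force: [-3.6, -4.4, 0.7]
finger_gap: 0.3
finger_force: 2.1
```

Run:
```python
from cell import manip, camera
import cv2,numpy as np
s=camera('scene')['image'][60:260,120:330,::-1]; t=camera('top')['image'][100:330,250:450,::-1]
a=cv2.resize(s,(400,381));b=cv2.resize(t,(400,460))
o=np.zeros((600,800,3),np.uint8);o[:381,:400]=a;o[:460,400:]=b
cv2.imwrite('pics/p2.png',o);st=manip.read_state();print(st['wrist_force'],st['moment'])
```

```text
[-1.4071519  -1.11308656  0.49719593] [-0.22951013  0.18028741 -0.03939552]
```

View pics/p2.png

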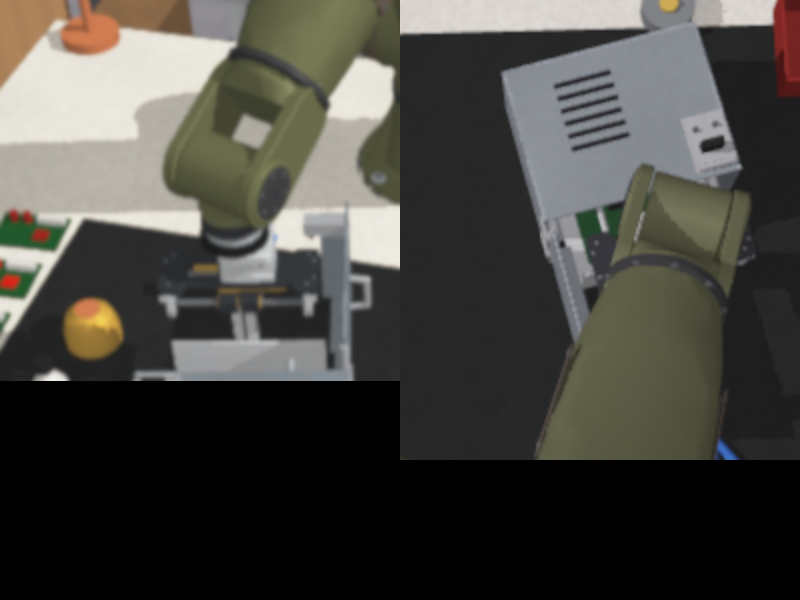

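The fingers are against the tray plate at about (240,340) in the left crop, and the door is clear to their right. I'll continue pushing.

Request:
move_arm:
  dp:
    - [1.9,0.5,0]
    - [1.9,0.5,0]
    - [1.9,0.5,0]
    - [1.9,0.5,0]
    - [1.9,0.5,0]
  rotation:
    - [0,0,0]
    - [0,0,0]
    - [0,0,0]
    - [0,0,0]
    - [0,0,0]
  hand: [0,0,0,0,0]

```text
clock: 5.45
eef_pos: [537.3, -127.7, 80.4]
eef_rot: [3.142, 0.0, 0.24]
wrist_force: [-2.9, -3.6, -0.1]
finger_gap: 0.5
finger_force: 2.1
```

Request:
move_arm:
  dp:
    - [2.9,0.7,0]
    - [2.9,0.7,0]
    - [2.9,0.7,0]
    - [2.9,0.7,0]
    - [2.9,0.7,0]
    - [2.9,0.7,0]
  rotation:
    - [0,0,0]
    - [0,0,0]
    - [0,0,0]
    - [0,0,0]
    - [0,0,0]
    - [0,0,0]
  hand: [0,0,0,0,0,0]

```text
clock: 6.2
eef_pos: [554.7, -123.4, 80.4]
eef_rot: [-3.141, 0.0, 0.24]
wrist_force: [-4.2, -3.0, 0.0]
finger_gap: 0.9
finger_force: 2.1
```

Request:
move_arm:
  dp:
    - [2.9,0.7,0]
    - [2.9,0.7,0]
    - [2.9,0.7,0]
    - [2.9,0.7,0]
    - [2.9,0.7,0]
    - [1.9,0.5,0]
    - [1.9,0.5,0]
  rotation:
    - [0,0,0]
    - [0,0,0]
    - [0,0,0]
    - [0,0,0]
    - [0,0,0]
    - [0,0,0]
    - [0,0,0]
  hand: [0,0,0,0,0,0,0]

```text
clock: 7.08
eef_pos: [573.0, -118.9, 80.4]
eef_rot: [-3.141, 0.0, 0.24]
wrist_force: [-4.3, 0.6, 0.8]
finger_gap: 0.2
finger_force: 2.1
```

Request:
move_arm:
  dp:
    - [1,0.25,0]
    - [1,0.25,0]
    - [1,0.25,0]
    - [1,0.25,0]
  rotation:
    - [0,0,0]
    - [0,0,0]
    - [0,0,0]
    - [0,0,0]
  hand: [0,0,0,0]

```text
clock: 7.58
eef_pos: [576.9, -117.9, 80.4]
eef_rot: [-3.141, 0.0, 0.24]
wrist_force: [-4.0, 2.2, 1.3]
finger_gap: -0.0
finger_force: 2.0
```

Request:
move_arm:
  dp:
    - [1,0.25,0]
    - [1,0.25,0]
  rotation:
    - [0,0,0]
    - [0,0,0]
  hand: [0,0]

```text
clock: 7.82
eef_pos: [578.9, -117.4, 80.4]
eef_rot: [-3.141, 0.0, 0.24]
wrist_force: [-4.4, 1.4, 0.9]
finger_gap: 0.6
finger_force: 2.0
```

Request:
move_arm:
  dp:
    - [1,0.25,0]
    - [1,0.25,0]
    - [1,0.25,0]
  rotation:
    - [0,0,0]
    - [0,0,0]
    - [0,0,0]
  hand: [0,0,0]

```text
clock: 8.2
eef_pos: [581.9, -116.6, 80.4]
eef_rot: [-3.141, 0.0, 0.24]
wrist_force: [-5.5, 2.0, 1.1]
finger_gap: 0.7
finger_force: 2.0
```

Request:
move_arm:
  dp:
    - [0.8,0.2,0]
    - [0.8,0.2,0]
  rotation:
    - [0,0,0]
    - [0,0,0]
  hand: [0,0]

```text
clock: 8.45
eef_pos: [583.5, -116.3, 80.4]
eef_rot: [-3.141, 0.0, 0.24]
wrist_force: [-4.9, 2.7, 0.9]
finger_gap: 0.6
finger_force: 2.0
```

Request:
move_arm:
  dp:
    - [0.8,0.2,0]
  rotation:
    - [0,0,0]
  hand: [0]

```text
clock: 8.57
eef_pos: [584.3, -116.0, 80.4]
eef_rot: [-3.141, 0.0, 0.24]
wrist_force: [-3.7, 1.8, 0.8]
finger_gap: 0.1
finger_force: 2.0
```

Request:
move_arm:
  dp:
    - [0.5,0.12,0]
    - [0.5,0.12,0]
  rotation:
    - [0,0,0]
    - [0,0,0]
  hand: [0,0]

```text
clock: 8.82
eef_pos: [585.3, -115.8, 80.4]
eef_rot: [-3.141, 0.0, 0.24]
wrist_force: [-3.3, 1.8, 0.6]
finger_gap: 0.5
finger_force: 2.0
```

Request:
move_arm:
  dp:
    - [0.5,0.12,0]
    - [0.5,0.12,0]
  rotation:
    - [0,0,0]
    - [0,0,0]
  hand: [0,0]

```text
clock: 9.07
eef_pos: [585.9, -115.6, 80.4]
eef_rot: [-3.141, 0.001, 0.24]
wrist_force: [-10.4, 1.3, 4.0]
finger_gap: 0.7
finger_force: 5.0
```

Request:
move_arm:
  dp:
    - [0.5,0.12,0]
  rotation:
    - [0,0,0]
  hand: [0]

```text
clock: 9.2
eef_pos: [585.9, -115.6, 80.4]
eef_rot: [-3.141, 0.002, 0.24]
wrist_force: [-14.8, -0.4, 7.2]
finger_gap: 0.7
finger_force: 7.2
```

The tray is at its stop: motion ended at chamber x of about -21.7 with the force rising to 15 N. I'll back off, lift, and work out the door waypoints.

Request:
move_arm:
  dp:
    - [-2,-0.5,0]
    - [-8,-2,0]
    - [-15,-3.5,0]
    - [-20,-5,0]
    - [-10,-2.5,25]
    - [0,0,40]
    - [0,0,40]
    - [0,0,30]
    - [0,0,10]
  rotation:
    - [0,0,0]
    - [0,0,0]
    - [0,0,0]
    - [0,0,0]
    - [0,0,0]
    - [0,0,0]
    - [0,0,0]
    - [0,0,0]
    - [0,0,0]
  hand: [0,0,0,0,0,0,0,0,0]

```text
clock: 10.32
eef_pos: [532.2, -129.4, 227.1]
eef_rot: [3.14, -0.003, 0.24]
wrist_force: [-0.1, 0.1, -1.1]
finger_gap: 0.6
finger_force: 0.0
```

```bash
cat >> h.py <<'E'
C=chamber(606,-106.5,0.24)
def door(th,off,r=170):
    s,c=np.sin(th),np.cos(th)
    return C(-20-r*s-off*c,112-r*c+off*s)[:2]
E
python3 - <<'E'
from h import *
from cell import manip
s=manip.read_state();print(s['eef_pos'],s['joints'].round(2) if hasattr(s['joints'],'round') else s['joints'])
print('start',door(1.6,60))
p=None
for th in [1.7,1.6,1.5,1.4,1.3,1.2,1.1,1.0,.9,.8,.7,.6,.5,.4,.3,.2,.1,0]:
    q=door(th,16.5);print(th,q.round(1),None if p is None else (q-p).round(1));p=q
E
```

```text
[ 532.16568287 -129.35661736  227.11839716] [-0.31  0.28  1.5   0.    1.36  1.03]
start [381.15924398  20.6371036 ]
1.7 [389.2  -4.9] None
1.6 [390.3 -21.9] [  1.1 -17. ]
1.5 [393.  -38.7] [  2.8 -16.8]
1.4 [397.5 -55.2] [  4.5 -16.5]
1.3 [403.6 -71.2] [  6.1 -16. ]
1.2 [411.2 -86.4] [  7.6 -15.3]
1.1 [ 420.4 -100.9] [  9.1 -14.4]
1.0 [ 430.9 -114.3] [ 10.5 -13.4]
0.9 [ 442.7 -126.6] [ 11.8 -12.3]
0.8 [ 455.7 -137.7] [ 13.  -11.1]
0.7 [ 469.7 -147.5] [14.  -9.7]
0.6 [ 484.6 -155.8] [14.9 -8.3]
0.5 [ 500.3 -162.5] [15.7 -6.8]
0.4 [ 516.6 -167.7] [16.3 -5.2]
0.3 [ 533.3 -171.2] [16.7 -3.5]
0.2 [ 550.3 -173. ] [17.  -1.8]
0.1 [ 567.3 -173.1] [17.1 -0.1]
0 [ 584.3 -171.5] [17.   1.6]
```

Request:
move_arm:
  dp:
    - [-15,15,0]
    - [-26,26,0]
    - [-26,26,0]
    - [-26,26,0]
    - [-26,26,0]
    - [-20,20,0]
    - [-12,12,0]
    - [0,0,0]
  rotation:
    - [0,0,0]
    - [0,0,0]
    - [0,0,0]
    - [0,0,0]
    - [0,0,0]
    - [0,0,0]
    - [0,0,0]
    - [0,0,0]
  hand: [0,0,0,0,0,0,0,0]

```text
clock: 11.32
eef_pos: [380.6, 22.2, 225.3]
eef_rot: [3.142, -0.0, 0.241]
wrist_force: [-0.2, -1.0, 0.3]
finger_gap: 0.5
finger_force: 0.0
```

Run:
```python
from cell import manip, camera
import cv2,numpy as np
s=camera('scene')['image'][120:320,150:360,::-1]; t=camera('top')['image'][100:330,250:450,::-1]
a=cv2.resize(s,(400,381));b=cv2.resize(t,(400,460))
o=np.zeros((600,800,3),np.uint8);o[:381,:400]=a;o[:460,400:]=b
cv2.imwrite('pics/p3.png',o);st=manip.read_state();print(st['eef_pos'],st['wrist_force'])
```

```text
[381.23927848  21.60972895 225.29056692] [0.2533584  0.28929875 0.20138936]
```

View pics/p3.png

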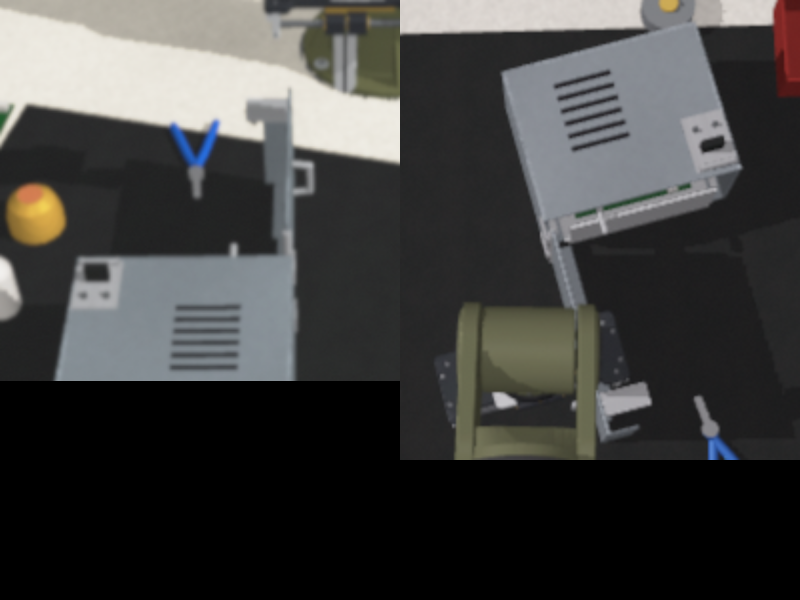

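The picture shows the tray home, the door unmoved, and the fingers outside the door at (345,60) in the left crop. I'll lower the tool and approach the door's outer face.

Request:
move_arm:
  dp:
    - [0,0,-20]
    - [0,0,-30]
    - [0,0,-30]
    - [0,0,-20]
    - [2,-10,0]
    - [2,-10,0]
    - [1,-5,0]
    - [0,0,0]
  rotation:
    - [0,0,0]
    - [0,0,0]
    - [0,0,0]
    - [0,0,0]
    - [0,0,0]
    - [0,0,0]
    - [0,0,0]
    - [0,0,0]
  hand: [0,0,0,0,0,0,0,0]

```text
clock: 12.42
eef_pos: [386.1, -3.5, 125.9]
eef_rot: [3.141, -0.001, 0.239]
wrist_force: [-0.4, 0.4, -0.3]
finger_gap: 0.4
finger_force: 0.0
```

Request:
move_arm:
  dp:
    - [0.5,-2,0]
    - [0.5,-2,0]
    - [0.5,-2,0]
    - [0.5,-2,0]
    - [0.5,-2,0]
    - [0.5,-2,0]
    - [0.5,-2,0]
    - [0.5,-2,0]
    - [0.5,-2,0]
  rotation:
    - [0,0,0]
    - [0,0,0]
    - [0,0,0]
    - [0,0,0]
    - [0,0,0]
    - [0,0,0]
    - [0,0,0]
    - [0,0,0]
    - [0,0,0]
  hand: [0,0,0,0,0,0,0,0,0]

```text
clock: 13.55
eef_pos: [390.3, -21.2, 125.5]
eef_rot: [3.142, -0.0, 0.24]
wrist_force: [0.2, -0.1, -0.2]
finger_gap: 0.4
finger_force: 0.0
```

Request:
move_arm:
  dp:
    - [0.7,-4.2,0]
    - [0.7,-4.2,0]
    - [0.7,-4.2,0]
    - [0.7,-4.2,0]
    - [1.1,-4.1,0]
    - [1.1,-4.1,0]
    - [1.1,-4.1,0]
    - [1.1,-4.1,0]
  rotation:
    - [0,0,0.02]
    - [0,0,0.02]
    - [0,0,0.02]
    - [0,0,0.02]
    - [0,0,0.022]
    - [0,0,0.022]
    - [0,0,0.023]
    - [0,0,0.025]
  hand: [0,0,0,0,0,0,0,0]

```text
clock: 14.55
eef_pos: [397.6, -54.5, 125.4]
eef_rot: [-3.142, -0.0, 0.413]
wrist_force: [0.5, 1.3, 0.1]
finger_gap: 0.2
finger_force: 0.2
```

Request:
move_arm:
  dp:
    - [1.5,-4,0]
    - [1.5,-4,0]
    - [1.5,-4,0]
    - [1.5,-4,0]
    - [1.9,-3.8,0]
    - [1.9,-3.8,0]
    - [1.9,-3.8,0]
    - [1.9,-3.8,0]
  rotation:
    - [0,0,0.025]
    - [0,0,0.025]
    - [0,0,0.025]
    - [0,0,0.025]
    - [0,0,0.025]
    - [0,0,0.025]
    - [0,0,0.025]
    - [0,0,0.025]
  hand: [0,0,0,0,0,0,0,0]

```text
clock: 15.55
eef_pos: [411.3, -85.7, 125.4]
eef_rot: [3.142, -0.0, 0.613]
wrist_force: [0.2, 0.1, -0.2]
finger_gap: 0.5
finger_force: 0.2
```

Request:
move_arm:
  dp:
    - [2.3,-3.6,0]
    - [2.3,-3.6,0]
    - [2.3,-3.6,0]
    - [2.3,-3.6,0]
    - [2.6,-3.4,0]
    - [2.6,-3.4,0]
    - [2.6,-3.3,0]
    - [2.7,-3.3,0]
  rotation:
    - [0,0,0.025]
    - [0,0,0.025]
    - [0,0,0.025]
    - [0,0,0.025]
    - [0,0,0.025]
    - [0,0,0.025]
    - [0,0,0.025]
    - [0,0,0.025]
  hand: [0,0,0,0,0,0,0,0]

```text
clock: 16.55
eef_pos: [431.0, -113.5, 125.4]
eef_rot: [-3.142, 0.0, 0.813]
wrist_force: [-0.6, 1.1, 0.4]
finger_gap: 0.3
finger_force: 0.2
```

Request:
move_arm:
  dp:
    - [2.9,-3.1,0]
    - [2.9,-3.1,0]
    - [3,-3.1,0]
    - [3,-3,0]
    - [3.2,-2.8,0]
    - [3.2,-2.8,0]
    - [3.3,-2.8,0]
    - [3.3,-2.7,0]
  rotation:
    - [0,0,0.025]
    - [0,0,0.025]
    - [0,0,0.025]
    - [0,0,0.025]
    - [0,0,0.025]
    - [0,0,0.025]
    - [0,0,0.025]
    - [0,0,0.025]
  hand: [0,0,0,0,0,0,0,0]

```text
clock: 17.55
eef_pos: [455.8, -136.8, 125.5]
eef_rot: [3.142, -0.0, 1.013]
wrist_force: [-0.6, 0.8, -0.3]
finger_gap: 0.5
finger_force: 0.2
```

Run:
```python
from cell import manip, camera
import cv2,numpy as np
s=camera('scene')['image'][120:320,150:360,::-1]; t=camera('top')['image'][100:330,250:450,::-1]
a=cv2.resize(s,(400,381));b=cv2.resize(t,(400,460))
o=np.zeros((600,800,3),np.uint8);o[:381,:400]=a;o[:460,400:]=b
cv2.imwrite('pics/p4.png',o)
```

```text
(no output)
```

View pics/p4.png

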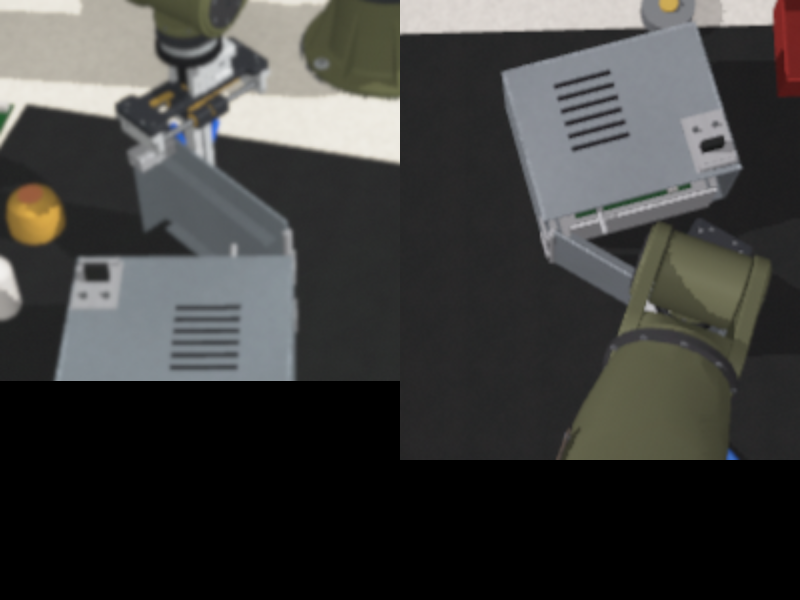

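The door is following the fingers, at about 0.8 rad, with its free upper corner at (145,150) in the left crop.

Request:
move_arm:
  dp:
    - [3.5,-2.5,0]
    - [3.5,-2.5,0]
    - [3.5,-2.4,0]
    - [3.5,-2.4,0]
    - [3.7,-2.1,0]
    - [3.7,-2.1,0]
    - [3.7,-2.1,0]
    - [3.8,-2,0]
  rotation:
    - [0,0,0.025]
    - [0,0,0.025]
    - [0,0,0.025]
    - [0,0,0.025]
    - [0,0,0.025]
    - [0,0,0.025]
    - [0,0,0.025]
    - [0,0,0.025]
  hand: [0,0,0,0,0,0,0,0]

```text
clock: 18.65
eef_pos: [484.8, -154.8, 125.5]
eef_rot: [3.142, -0.0, 1.214]
wrist_force: [-0.6, 1.0, -0.5]
finger_gap: 0.5
finger_force: 0.2
```

Request:
move_arm:
  dp:
    - [3.9,-1.7,0]
    - [3.9,-1.7,0]
    - [3.9,-1.7,0]
    - [3.9,-1.7,0]
    - [4,-1.3,0]
    - [4,-1.3,0]
    - [4,-1.3,0]
    - [4.2,-1.3,0]
  rotation:
    - [0,0,0.025]
    - [0,0,0.025]
    - [0,0,0.025]
    - [0,0,0.025]
    - [0,0,0.025]
    - [0,0,0.025]
    - [0,0,0.025]
    - [0,0,0.025]
  hand: [0,0,0,0,0,0,0,0]

```text
clock: 19.65
eef_pos: [516.6, -166.8, 125.4]
eef_rot: [-3.142, -0.0, 1.414]
wrist_force: [-1.1, 0.2, 1.1]
finger_gap: 0.4
finger_force: 0.2
```

Request:
move_arm:
  dp:
    - [2.1,-0.4,0]
    - [2.1,-0.4,0]
    - [2.1,-0.4,0]
    - [2.1,-0.5,0]
    - [2.1,-0.4,0]
    - [2.1,-0.4,0]
    - [2.1,-0.5,0]
    - [2,-0.5,0]
  rotation:
    - [0,0,0.0125]
    - [0,0,0.0125]
    - [0,0,0.0125]
    - [0,0,0.0125]
    - [0,0,0.0125]
    - [0,0,0.0125]
    - [0,0,0.0125]
    - [0,0,0.0125]
  hand: [0,0,0,0,0,0,0,0]

```text
clock: 20.65
eef_pos: [533.1, -170.3, 125.4]
eef_rot: [-3.142, -0.0, 1.513]
wrist_force: [-0.7, 0.9, 0.5]
finger_gap: 0.7
finger_force: 0.2
```

Request:
move_arm:
  dp:
    - [2.1,-0.2,0]
    - [2.1,-0.2,0]
    - [2.1,-0.3,0]
    - [2.1,-0.2,0]
    - [2.1,-0.2,0]
    - [2.1,-0.2,0]
    - [2.1,-0.2,0]
    - [2.1,-0.2,0]
  rotation:
    - [0,0,0.0125]
    - [0,0,0.0125]
    - [0,0,0.0125]
    - [0,0,0.0125]
    - [0,0,0.0125]
    - [0,0,0.0125]
    - [0,0,0.0125]
    - [0,0,0.0125]
  hand: [0,0,0,0,0,0,0,0]

```text
clock: 21.65
eef_pos: [549.9, -171.9, 125.4]
eef_rot: [-3.142, -0.0, 1.613]
wrist_force: [-0.2, -0.4, -0.5]
finger_gap: 0.5
finger_force: 0.2
```

Request:
move_arm:
  dp:
    - [1,0,0]
    - [1,0,0]
    - [1,0,0]
    - [1,0,0]
    - [1,0,0]
    - [1,0,0]
  rotation:
    - [0,0,0.006]
    - [0,0,0.006]
    - [0,0,0.006]
    - [0,0,0.006]
    - [0,0,0.006]
    - [0,0,0.006]
  hand: [0,0,0,0,0,0]

```text
clock: 22.4
eef_pos: [555.7, -172.0, 125.4]
eef_rot: [-3.141, 0.0, 1.648]
wrist_force: [-3.4, -0.4, 0.8]
finger_gap: 0.3
finger_force: 1.6
```

Request:
move_arm:
  dp:
    - [0.8,0,0]
    - [0.8,0,0]
    - [0.8,0,0]
    - [0.8,0,0]
  rotation:
    - [0,0,0.005]
    - [0,0,0.005]
    - [0,0,0.005]
    - [0,0,0.005]
  hand: [0,0,0,0]

```text
clock: 22.9
eef_pos: [559.0, -172.1, 125.5]
eef_rot: [-3.142, 0.0, 1.668]
wrist_force: [-2.6, -2.6, 0.9]
finger_gap: 0.2
finger_force: 1.7
```

Request:
move_arm:
  dp:
    - [0.8,0,0]
    - [0.8,0,0]
    - [0.8,0,0]
    - [0.8,0,0]
  rotation:
    - [0,0,0.005]
    - [0,0,0.005]
    - [0,0,0.005]
    - [0,0,0.005]
  hand: [0,0,0,0]

```text
clock: 23.4
eef_pos: [562.2, -172.0, 125.4]
eef_rot: [-3.142, 0.0, 1.688]
wrist_force: [-3.4, -2.3, 1.1]
finger_gap: 0.5
finger_force: 1.8
```

Request:
move_arm:
  dp:
    - [0.6,0,0]
    - [0.6,0,0]
    - [0.6,0,0]
  rotation:
    - [0,0,0.004]
    - [0,0,0.004]
    - [0,0,0.004]
  hand: [0,0,0]

```text
clock: 23.78
eef_pos: [564.0, -171.9, 125.4]
eef_rot: [-3.142, -0.0, 1.7]
wrist_force: [-2.5, -3.1, 1.3]
finger_gap: 0.2
finger_force: 1.8
```

Request:
move_arm:
  dp:
    - [0.6,0,0]
    - [0.6,0,0]
    - [0.6,0,0]
  rotation:
    - [0,0,0.004]
    - [0,0,0.004]
    - [0,0,0.004]
  hand: [0,0,0]

```text
clock: 24.15
eef_pos: [565.8, -171.9, 125.4]
eef_rot: [3.142, -0.0, 1.712]
wrist_force: [-3.6, -2.9, 0.6]
finger_gap: 0.3
finger_force: 1.8
```

Request:
move_arm:
  dp:
    - [0.6,0,0]
    - [0.6,0,0]
    - [0.6,0,0]
  rotation:
    - [0,0,0.004]
    - [0,0,0.004]
    - [0,0,0.004]
  hand: [0,0,0]

```text
clock: 24.52
eef_pos: [567.6, -171.8, 125.4]
eef_rot: [-3.142, -0.0, 1.724]
wrist_force: [-4.0, 0.1, 0.9]
finger_gap: 0.2
finger_force: 1.8
```

Request:
move_arm:
  dp:
    - [0.6,0,0]
    - [0.6,0,0]
    - [0.6,0,0]
  rotation:
    - [0,0,0.004]
    - [0,0,0.004]
    - [0,0,0.004]
  hand: [0,0,0]

```text
clock: 24.9
eef_pos: [569.5, -171.8, 125.4]
eef_rot: [-3.142, -0.0, 1.736]
wrist_force: [-4.3, 0.8, 1.3]
finger_gap: 0.3
finger_force: 1.8
```

Request:
move_arm:
  dp:
    - [0.6,0.1,0]
    - [0.6,0.1,0]
  rotation:
    - [0,0,0.004]
    - [0,0,0.004]
  hand: [0,0]

```text
clock: 25.15
eef_pos: [570.1, -171.8, 125.4]
eef_rot: [-3.14, -0.0, 1.744]
wrist_force: [-9.1, -1.5, 4.0]
finger_gap: 0.7
finger_force: 4.9
```

The force has risen, so the bolt has met the strike. From here I use small steps.

Request:
move_arm:
  dp:
    - [0.4,0.1,0]
  rotation:
    - [0,0,0.002]
  hand: [0]

```text
clock: 25.28
eef_pos: [570.4, -171.8, 125.4]
eef_rot: [-3.14, -0.0, 1.746]
wrist_force: [-9.9, -1.8, 3.4]
finger_gap: 0.9
finger_force: 4.8
```

Request:
move_arm:
  dp:
    - [0.3,0.1,0]
  rotation:
    - [0,0,0]
  hand: [0]

```text
clock: 25.4
eef_pos: [570.7, -171.7, 125.4]
eef_rot: [-3.14, -0.0, 1.746]
wrist_force: [-9.1, -1.3, 3.5]
finger_gap: 0.3
finger_force: 4.9
```

Request:
move_arm:
  dp:
    - [0,0,0]
  rotation:
    - [0,0,0]
  hand: [0]

```text
clock: 25.52
eef_pos: [570.7, -171.7, 125.4]
eef_rot: [-3.14, -0.0, 1.746]
wrist_force: [-9.1, -1.3, 3.0]
finger_gap: 0.2
finger_force: 4.5
```

Request:
move_arm:
  dp:
    - [0.4,0,0]
    - [0.4,0,0]
    - [0.4,0,0]
  rotation:
    - [0,0,0.002]
    - [0,0,0.002]
    - [0,0,0.002]
  hand: [0,0,0]

```text
clock: 25.9
eef_pos: [571.8, -171.6, 125.4]
eef_rot: [-3.14, -0.0, 1.752]
wrist_force: [-10.8, -0.6, 4.1]
finger_gap: 0.3
finger_force: 5.5
```

Request:
move_arm:
  dp:
    - [0.4,0,0]
    - [0.4,0,0]
  rotation:
    - [0,0,0.002]
    - [0,0,0.002]
  hand: [0,0]

```text
clock: 26.15
eef_pos: [572.4, -171.6, 125.4]
eef_rot: [-3.139, -0.001, 1.756]
wrist_force: [-12.8, -0.1, 5.5]
finger_gap: 0.3
finger_force: 6.2
```

Request:
move_arm:
  dp:
    - [0.4,0,0]
    - [0.4,0,0]
  rotation:
    - [0,0,0.002]
    - [0,0,0.002]
  hand: [0,0]

```text
clock: 26.4
eef_pos: [573.2, -171.5, 125.4]
eef_rot: [-3.139, -0.001, 1.76]
wrist_force: [-12.2, 0.3, 5.5]
finger_gap: 0.5
finger_force: 5.9
```

Request:
move_arm:
  dp:
    - [0.4,0,0]
    - [0.4,0,0]
  rotation:
    - [0,0,0.002]
    - [0,0,0.002]
  hand: [0,0]

```text
clock: 26.65
eef_pos: [574.2, -171.4, 125.4]
eef_rot: [-3.14, -0.001, 1.764]
wrist_force: [-10.7, 0.3, 4.5]
finger_gap: 0.5
finger_force: 5.1
```

Request:
move_arm:
  dp:
    - [0.4,0,0]
    - [0.4,0,0]
  rotation:
    - [0,0,0.002]
    - [0,0,0.002]
  hand: [0,0]

```text
clock: 26.9
eef_pos: [575.2, -171.3, 125.4]
eef_rot: [-3.14, -0.001, 1.768]
wrist_force: [-7.8, 2.0, 3.2]
finger_gap: 0.8
finger_force: 3.6
```

Request:
move_arm:
  dp:
    - [0.4,0,0]
  rotation:
    - [0,0,0.002]
  hand: [0]

```text
clock: 27.02
eef_pos: [575.8, -171.3, 125.4]
eef_rot: [-3.141, -0.001, 1.77]
wrist_force: [-7.2, 2.0, 3.5]
finger_gap: 0.7
finger_force: 3.0
```

Request:
move_arm:
  dp:
    - [0.4,0,0]
  rotation:
    - [0,0,0.002]
  hand: [0]

```text
clock: 27.15
eef_pos: [576.3, -171.2, 125.4]
eef_rot: [-3.141, -0.001, 1.772]
wrist_force: [-6.4, 2.6, 3.4]
finger_gap: 1.0
finger_force: 3.0
```

Request:
move_arm:
  dp:
    - [0.4,0,0]
  rotation:
    - [0,0,0.002]
  hand: [0]

```text
clock: 27.28
eef_pos: [576.7, -171.2, 125.4]
eef_rot: [-3.141, -0.001, 1.774]
wrist_force: [-4.6, 1.9, 2.3]
finger_gap: 0.2
finger_force: 2.4
```

Request:
move_arm:
  dp:
    - [0.4,0,0]
  rotation:
    - [0,0,0.002]
  hand: [0]

```text
clock: 27.4
eef_pos: [577.2, -171.2, 125.4]
eef_rot: [-3.141, -0.001, 1.776]
wrist_force: [-3.2, 1.6, 1.3]
finger_gap: 0.2
finger_force: 1.9
```

Request:
move_arm:
  dp:
    - [0.4,0,0]
  rotation:
    - [0,0,0.002]
  hand: [0]

```text
clock: 27.52
eef_pos: [577.7, -171.3, 125.4]
eef_rot: [-3.142, -0.0, 1.778]
wrist_force: [-3.2, 0.7, 1.0]
finger_gap: 0.2
finger_force: 1.4
```

Request:
move_arm:
  dp:
    - [0.4,0,0]
    - [0.4,0,0]
  rotation:
    - [0,0,0.002]
    - [0,0,0.002]
  hand: [0,0]

```text
clock: 27.78
eef_pos: [578.6, -171.5, 125.4]
eef_rot: [3.142, -0.0, 1.782]
wrist_force: [-2.2, 1.4, 0.1]
finger_gap: 0.2
finger_force: 1.1
```

Request:
move_arm:
  dp:
    - [0.4,0,0]
  rotation:
    - [0,0,0]
  hand: [0]

```text
clock: 27.9
eef_pos: [579.0, -171.6, 125.4]
eef_rot: [3.142, 0.0, 1.782]
wrist_force: [-1.7, -0.4, -0.8]
finger_gap: 0.3
finger_force: 0.9
```

Request:
move_arm:
  dp:
    - [0.4,0,0]
  rotation:
    - [0,0,0]
  hand: [0]

```text
clock: 28.02
eef_pos: [579.5, -171.7, 125.5]
eef_rot: [3.141, 0.0, 1.782]
wrist_force: [-1.9, 0.5, -0.3]
finger_gap: 0.3
finger_force: 0.7
```

Request:
move_arm:
  dp:
    - [0.4,0,0]
    - [0.4,0,0]
  rotation:
    - [0,0,0.002]
    - [0,0,0.002]
  hand: [0,0]

```text
clock: 28.28
eef_pos: [580.0, -171.6, 125.5]
eef_rot: [-3.141, -0.0, 1.786]
wrist_force: [-4.7, 0.8, 2.3]
finger_gap: 0.5
finger_force: 2.0
```

Request:
move_arm:
  dp:
    - [0.4,0,0]
  rotation:
    - [0,0,0]
  hand: [0]

```text
clock: 28.4
eef_pos: [580.4, -171.6, 125.5]
eef_rot: [-3.141, -0.0, 1.786]
wrist_force: [-5.4, 1.7, 2.4]
finger_gap: 0.4
finger_force: 2.0
```

Request:
move_arm:
  dp:
    - [0.4,0,0]
  rotation:
    - [0,0,0]
  hand: [0]

```text
clock: 28.52
eef_pos: [580.9, -171.5, 125.5]
eef_rot: [-3.141, -0.0, 1.786]
wrist_force: [-4.5, 1.6, 2.4]
finger_gap: 0.4
finger_force: 2.1
```

Request:
move_arm:
  dp:
    - [0.4,0,0]
  rotation:
    - [0,0,0]
  hand: [0]

```text
clock: 28.65
eef_pos: [581.3, -171.4, 125.5]
eef_rot: [-3.142, -0.0, 1.786]
wrist_force: [-4.7, 0.9, 2.5]
finger_gap: 0.4
finger_force: 2.1
```

Request:
move_arm:
  dp:
    - [0.4,0,0]
    - [0.4,0,0]
  rotation:
    - [0,0,0]
    - [0,0,0]
  hand: [0,0]

```text
clock: 28.9
eef_pos: [581.5, -171.4, 125.4]
eef_rot: [-3.14, -0.001, 1.786]
wrist_force: [-12.6, 2.0, 5.7]
finger_gap: 0.3
finger_force: 5.7
```

Request:
move_arm:
  dp:
    - [0.4,0,0]
  rotation:
    - [0,0,0]
  hand: [0]

```text
clock: 29.02
eef_pos: [581.6, -171.4, 125.4]
eef_rot: [-3.139, -0.001, 1.786]
wrist_force: [-16.3, 2.4, 7.3]
finger_gap: 0.5
finger_force: 7.5
```

Request:
move_arm:
  dp:
    - [0.4,0,0]
  rotation:
    - [0,0,0]
  hand: [0]

```text
clock: 29.15
eef_pos: [581.6, -171.4, 125.4]
eef_rot: [-3.138, -0.001, 1.786]
wrist_force: [-19.3, 1.8, 8.8]
finger_gap: 0.2
finger_force: 9.0
```

That is the rubber stop. I'll back off slowly and check that the latch holds.

Request:
move_arm:
  dp:
    - [-0.8,-0.2,0]
    - [-0.8,-0.2,0]
    - [-1,-0.2,0]
    - [-1,-0.2,0]
    - [-1,-0.3,0]
    - [-1,-0.3,0]
  rotation:
    - [0,0,0]
    - [0,0,0]
    - [0,0,0]
    - [0,0,0]
    - [0,0,0]
    - [0,0,0]
  hand: [0,0,0,0,0,0]

```text
clock: 29.9
eef_pos: [577.4, -173.1, 125.5]
eef_rot: [3.141, 0.0, 1.786]
wrist_force: [-0.7, 0.1, -0.6]
finger_gap: 0.5
finger_force: 0.0
```

Request:
move_arm:
  dp:
    - [-4,-1,0]
    - [-8,-2,0]
    - [-15,-4,0]
    - [-20,-5,0]
    - [-20,-5,0]
    - [-15,-4,20]
    - [-10,-2,20]
    - [-5,0,0]
    - [0,0,0]
  rotation:
    - [0,0,0]
    - [0,0,0]
    - [0,0,0]
    - [0,0,0]
    - [0,0,0]
    - [0,0,0]
    - [0,0,0]
    - [0,0,0]
    - [0,0,0]
  hand: [0,0,0,0,0,0,0,0,0]

```text
clock: 31.02
eef_pos: [479.9, -195.8, 164.7]
eef_rot: [-3.141, -0.0, 1.786]
wrist_force: [1.0, 0.6, -0.4]
finger_gap: 0.2
finger_force: 0.0
```

Run:
```python
from cell import manip, camera
import cv2,numpy as np
s=camera('scene')['image'][120:320,130:340,::-1]; t=camera('top')['image'][100:330,290:490,::-1]
a=cv2.resize(s,(400,381));b=cv2.resize(t,(400,460))
o=np.zeros((600,800,3),np.uint8);o[:381,:400]=a;o[:460,400:]=b
cv2.imwrite('pics/p5.png',o);print(manip.read_state()['wrist_force'])
```

```text
[ 0.2425927  -0.21399221  0.43006976]
```

View pics/p5.png

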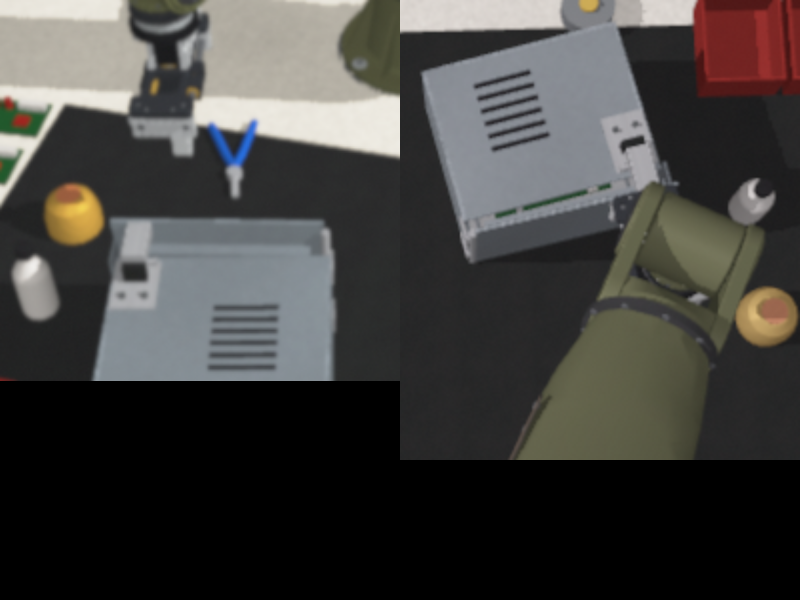

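The door is shut and stays shut with the arm about 100 mm clear. The latch case sits over the strike at (135,245) in the left crop. The cleaner, bottle and pliers are where they were. I'll hand the job in.

```bash
python3 -c "
from cell import manip
print(manip.sign_off())"
```

```text
the job is handed in; nothing more can be done
None
```

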